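# Load the block-printing jig and hold its paper stop at the mark

### The job

Load the printing jig: press the printing block with the blue bars fully home in the recess of the wooden bed and let go of it. Then pull the spring-loaded paper stop out by its black grip until its pointer lines up with the red rider on the scale, and finish while still holding it there so that I can lay in the sheet. Leave the orange block and the empty glass jar near the blocks where they are.

Things in the scene. Friction and masses are not known exactly. Their poses are not given: they have to be found in the camera images.
- jig: Block-printing jig, fixed to the table: a light wooden bed 150 x 290 x 22 mm (x, y, z), top face 22 mm above the table. Origin at the centre of its underside; z up; its long side runs along y. The recess is in its +y half, the paper stop in its -y half. Two steel guide rods (8 mm) run along y at x = -36 and +36 mm, from y = +14 to -133 mm, 31 mm above the table, in brackets up to 40 mm high at both ends.
- recess (a point): Centre of the floor of the rectangular recess in the bed (75 mm towards +y from the jig's centre, 8 mm above the table). The recess is 43 mm along x and 63 mm along y, 14 mm deep, with a small chamfer round its mouth; axes parallel to the jig's.
- bar_block: The block to load: wooden printing block 40 x 60 mm (x, y), 30 mm tall including five raised blue bars (2 mm high) across its top. Loose, 60 to 130 g. Origin at the centre of its underside, z up. It fits the recess with its long side (y) along the jig's y, either way round, with 1.5 mm to spare on each side; fully home its underside rests on the recess floor and 16 mm of it stands out of the bed.
- disc_block: The other printing block, of the same size, with a raised orange disc and two orange dots on top; origin at the centre of its underside. Not to be used. The two blocks may have swapped places.
- paper_stop (a joint): How far the paper stop is pulled out, in m: 0 = home (spring home position), grows as the stop slides along the jig's -y direction, away from the recess; end stop at 0.085. A spring pulls it home: about 4 N at 0, growing by 1.2 N per 10 mm; it slides back at once when let go.
- grip (a point): Centre of the top of the paper stop's black grip, 67 mm above the table; moves with the stop. The grip is an upright block 34 mm along the jig's x, 14 mm along y, 30 mm tall, standing on the aluminium stop bar (108 mm along x, 28 mm along y, its top 38 mm above the table).
- pointer (a point): Tip line of the thin black pointer at the -x end of the paper stop bar (66 mm from the jig's middle), 34 mm above the table; same jig y as the grip's centre; moves with the stop.
- rider: Small red rider with a white centre line (18 x 10 x 7 mm), clamped on the aluminium scale strip along the bed's -x edge; it marks how far to pull. Origin on its underside, below the white line (y = 0 is the white line) and 5 mm from its middle towards the stop, axes parallel to the jig's. The pointer is on the mark when it has the same jig y as the rider. Needs a pull of 35 to 65 mm.
- water_jar: Clear glass jar, 60 mm across, 91 mm tall; loose bystander, origin at the centre of its underside.

How it is judged:
On the way, in this order (a step that is already met when the one before it is completed fails the run):
1. the fingers press or set the blue-barred block down fully home in the recess (horizontal distance between bar_block and recess below 0.004 m and z of bar_block in the frame of recess between -0.003 and 0.002 m and angle between the y axis of bar_block and the y axis of jig, either way round below 0.1 rad and angle between bar_block's own z axis and vertical below 0.06 rad and contact force between the fingers and bar_block above 2 N), for 0.05 s.
2. the blue-barred block sits fully home in the recess, let go (horizontal distance between bar_block and recess below 0.004 m and z of bar_block in the frame of recess between -0.003 and 0.002 m and angle between the y axis of bar_block and the y axis of jig, either way round below 0.1 rad and angle between bar_block's own z axis and vertical below 0.06 rad and contact force between the fingers and bar_block below 0.1 N), for 0.2 s.
3. the fingers hold the paper stop with its pointer at the red rider (y of pointer in the frame of rider between -0.0035 and 0.0035 m and contact force between the fingers and paper_stop above 4 N and velocity of joint paper_stop between -0.01 and 0.01 m/s), for 0.3 s.
At the end, for the whole second after the job is handed in: Blue-barred block on the recess floor (2 mm; centre 4 mm, tilt 0.06 rad, turn 0.1 rad), not touched by the fingers; the fingers hold the paper stop still (over 4 N on it), pointer within 3.5 mm of the rider's centre line; neither block nor the jar touches the stop (all of step 2 and all of step 3 and contact force between paper_stop and bar_block below 0.3 N and contact force between paper_stop and disc_block below 0.3 N and contact force between paper_stop and water_jar below 0.3 N); the arm keeps its last pose, push and grip.
It fails at once if the orange block is moved by more than 30 mm (distance of disc_block from where it was at the start of the episode above 0.03 m).
It fails at once if the glass jar is moved by more than 30 mm (distance of water_jar from where it was at the start of the episode above 0.03 m).
It also fails if it takes over 56 s, if anything falls off the work surface, if the arm or the gripper's body presses on something with over 40 N, if the wrist force passes 120 N, or if a joint passes its speed limit or range.

### The arm

A 7-joint arm with a two-finger parallel gripper is mounted at the origin on the work surface; the furniture and walls round the work are solid. World frame = base frame: x ahead of the robot, y to its left, z up, the work surface at z = 0. Lengths are in m, angles in rad, forces in N, time in s.
With the tool pointing down it reaches from about 0.425 to 0.975 m from the base axis. Payload 16.7 kg.
Tool frame: the origin (TCP) lies at the very end of the fingers, on their centre line; the grasp point (between the pads) lies 19 mm behind it; z points along the fingers, y is the direction in which the jaws open and shut (so a half turn about z gives the same grasp; the last joint's range is limited). The gripper opens to 85 mm and grips with 20 to 120 N. Pads are 22 mm wide; open, the fingers measure 114 mm over their backs; the gripper's body (76 mm by 85 mm) begins 54 mm behind the grasp point. The pads swing forward as they close: fully open they stand 13 mm farther back than shut.
Start: joints at [1.067, 0.426, 0.074, 1.606, -0.034, 1.111, -0.067], TCP at [0.234, -0.633, 0.231] pointing down, gripper open.
Joint ranges: [-2.85, 2.85], [-0.5, 2.14], [-1.23, 1.37], [0.21, 2.46], [-1.02, 4.16], [0.16, 2.05], [-2.73, 2.73]. Speed limits (rad/s): [1.89, 1.89, 2.39, 2.39, 3.01, 3.01, 3.01].

### API

Orientations are given as a rotation vector (axis times angle).
In Python, from cell import bot gives the robot as it stands. The module is installed in compiled form; this text tells all that it offers.
- The arm moves only by the tool play_rows, never from a script. Its argument "rows" is a list of rows, each an object with "linear": the shift along the tool's x, y, z in cm, a list of three; "delta_rot": the turn, a rotation vector about the tool's x, y, z in rad, a list of three. A call has 1 to 12 rows; each row is the pose to reach, as a shift and turn from the pose commanded when the call began, along the tool's axes at that moment; what a row does not reach only later rows make up. A row lasts 1/10 s, in which the tool goes at most 50 mm and 8.59 degrees, less where a joint would pass 70% of its speed; a pose out of reach is approached as far as the arm can. A call with a gripper value outside its range is refused whole. "fingers" is the closure, from -1 (fully open) to 1 (shut), set as the call begins (left out, the last holds). The fingers move at their own pace and stop on an object; the grip force is fixed at half the most. Time passes only in rows, so rows that repeat a pose let the fingers close. It gives the time, the measured TCP pose, the force and the opening at its end, in the units of the state.
- bot.sense(): the state, without advancing time (a new reading comes with each control period).
- bot.snapshot(name): name is "side" or "top"; returns the picture (420x560x3 uint8, red, green, blue); there is no depth.
- bot.camera_info(name): a dict with "vertical_fov" (degrees; the focal length in pixels is half the picture's height over the tangent of half this angle, whatever the lens; pixels are square), "cx", "cy" (the principal point, pixels), "D" ([k1, k2, p1, p2, k3] as OpenCV has them; the pictures are not rectified), "cam_to_world" (4x4, takes a point from camera to world coordinates). Camera axes: x right, y down, z forward; pixel columns grow to the right and rows downward; lengths in m; the calibration is good to about 2 mm. A picture is of the moment at which its call begins. camera_info takes no time and is no camera call.
- bot.job_done(): hands the job in, once; it reports no verdict.
The state is a dict: "time_s": time; "q": joint angles; "qd": joint speeds; "joint_efforts": joint torques, N m; "tool_pos": TCP position; "eef_rot": TCP orientation; "ft_force": force on the tool from outside, world axes, zero at the start; "wrist_torque": the same for the moment, N m; "width": finger opening in m.
Only numpy, scipy, OpenCV 4.12 (cv2) and the standard library are available. Lean on these libraries where they do the work, as an engineer would, in place of code of your own. Each camera call takes 0.05 s, during which the arm holds its last target.

## Working session

There is one attempt and no reset: what is moved stays moved. The work goes in short steps, Python scripts to look and compute and a tool call to move; the robot and the scene stay as the last step left them, time stands still between calls to the robot, and variables do not carry over. Pictures are saved under pics/ and viewed, and the job is handed in when it is done.

Besides the shell and the picture viewer there is one more tool, called after "Call:" by a JSON object that holds its "method" and its "body", one argument or row to a line. play_rows: Moves the arm, as the interface text tells. Its arguments: {"type":"object","properties":{"rows":{"type":"array","items":{"type":"object","properties":{"linear":{"type":"array","items":{"type":"number"}},"delta_rot":{"type":"array","items":{"type":"number"}}}}},"fingers":{"type":"number"}},"required":["rows"]}

```bash
mkdir -p pics; python3 - <<'E'
from cell import bot
import cv2,json
s=bot.sense(); print(s)
for n in("side","top"):
    im=bot.snapshot(n); cv2.imwrite(f"pics/{n}0.png",im[:,:,::-1]); print(n,bot.camera_info(n))
E
```

```text
{'time_s': 0.0, 'q': array([ 1.06752891,  0.42673197,  0.07385879,  1.60662942, -0.03410479,
        1.11078912, -0.06707992]), 'qd': array([-0.00034807,  0.00041268,  0.00062892,  0.00063431,  0.0010947 ,
        0.00034781,  0.00162678]), 'joint_efforts': array([ 5.56871546e-04, -9.49854684e+01,  3.76111597e+00, -4.63514078e+01,
        1.92527793e-02,  1.03824941e-02,  4.44705529e-05]), 'tool_pos': array([ 0.23366728, -0.63282102,  0.23060096]), 'eef_rot': array([-3.09134167e+00, -5.52548644e-01,  5.04902924e-04]), 'ft_force': array([ 0.50415779, -0.36372407, -1.32664773]), 'wrist_torque': array([ 0.01936732, -0.03779464,  0.00195777]), 'width': 0.08548950421642303}
side {'vertical_fov': 44.92345783875035, 'cx': 274.0265230654437, 'cy': 210.86941451018046, 'D': array([0.05396864, 0.        , 0.        , 0.        , 0.        ]), 'cam_to_world': array([[-0.92182538, -0.15564644,  0.3549819 ,  0.08478209],
       [-0.38719476,  0.32762822, -0.86182363,  1.26310917],
       [ 0.0178377 , -0.93189803, -0.3622815 ,  0.49407998],
       [ 0.        ,  0.        ,  0.        ,  1.        ]])}
top {'vertical_fov': 51.30925078966387, 'cx': 280.9763245171825, 'cy': 214.2785907759028, 'D': array([0.03604356, 0.        , 0.        , 0.        , 0.        ]), 'cam_to_world': array([[-0.01246074, -0.99517187,  0.09735341,  0.41212459],
       [-0.99975715,  0.01062969, -0.01930435,  0.27171535],
       [ 0.01817631, -0.09757031, -0.99506264,  0.95862938],
       [ 0.        ,  0.        ,  0.        ,  1.        ]])}
```

View pics/top0.png

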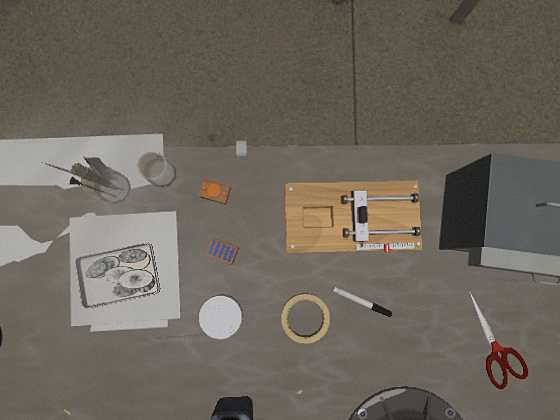

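View pics/side0.png

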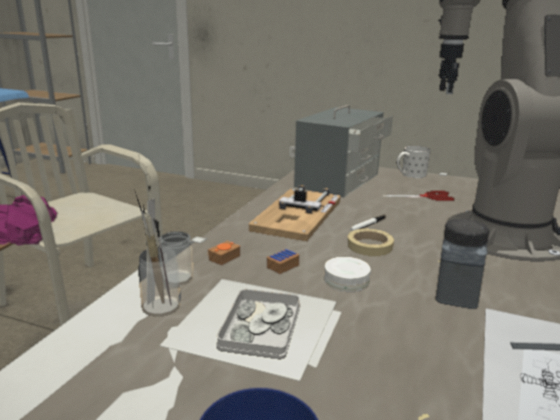

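The top view shows the jig at about (355,216), the blue block at (222,251), the orange block at (214,190) and the jar at (155,168). The gripper is out of view. I'll enlarge these areas.

```bash
python3 - <<'E'
import cv2
im=cv2.imread("pics/top0.png")
cv2.imwrite("pics/c1.png",cv2.resize(im[170:265,275:435],None,fx=5,fy=5,interpolation=cv2.INTER_CUBIC))
cv2.imwrite("pics/c2.png",cv2.resize(im[140:270,130:250],None,fx=4.6,fy=4.6,interpolation=cv2.INTER_CUBIC))
cv2.imwrite("pics/c3.png",cv2.resize(im[170:265,335:430],None,fx=6,fy=6,interpolation=cv2.INTER_CUBIC))
E
```

```text
(no output)
```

View pics/c1.png

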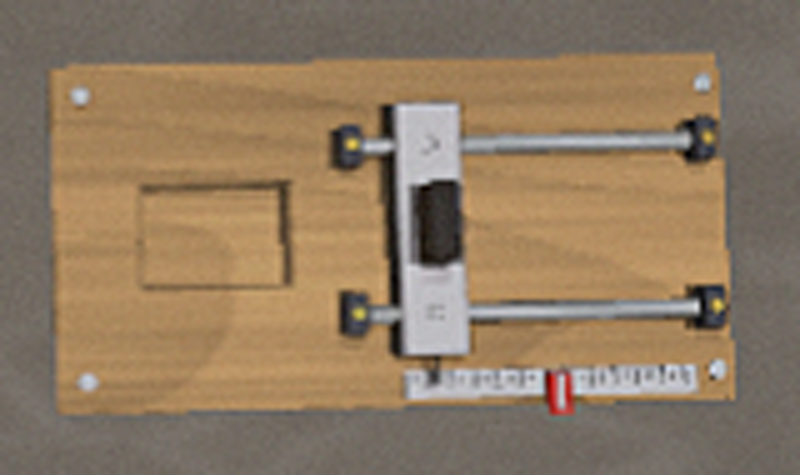

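View pics/c2.png

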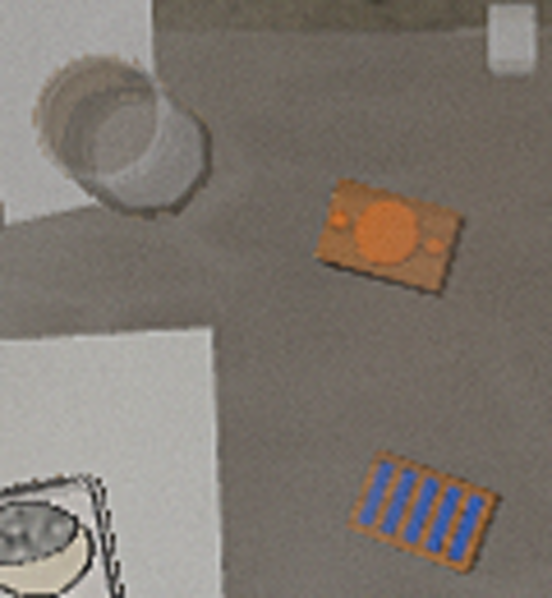

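View pics/c3.png

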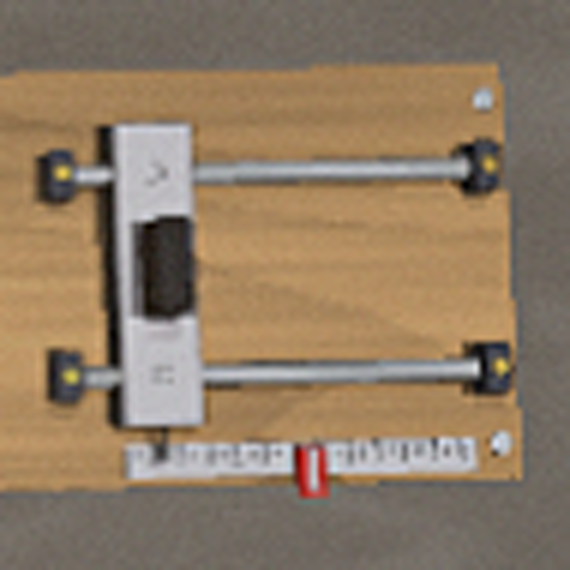

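```bash
cat > h.py <<'E'
import numpy as np,cv2
from cell import bot
from scipy.optimize import least_squares
def cam(n):
    c=bot.camera_info(n); f=210/np.tan(np.radians(c["vertical_fov"]/2))
    K=np.array([[f,0,c["cx"]],[0,f,c["cy"]],[0,0,1.]]); return K,c["D"],np.array(c["cam_to_world"])
def uncrop(p,f,x0,y0): return (np.array(p,float)+.5)/f-.5+[x0,y0]
def ray(n,px,z):
    K,D,T=cam(n); px=np.array(px,float).reshape(-1,1,2)
    u=cv2.undistortPoints(px,K,D)[:,0]; d=np.c_[u,np.ones(len(u))]@T[:3,:3].T; o=T[:3,3]
    z=np.broadcast_to(z,len(u)); return o+d*((z-o[2])/d[:,2])[:,None]
def proj(n,P):
    K,D,T=cam(n); R=T[:3,:3].T; return cv2.projectPoints(np.array(P,float),cv2.Rodrigues(R)[0],-R@T[:3,3],K,D)[0][:,0]
def fit(n,px,loc,x0):
    loc=np.array(loc,float)
    def w(p):
        c,s=np.cos(p[2]),np.sin(p[2]); return np.c_[p[0]+c*loc[:,0]-s*loc[:,1],p[1]+s*loc[:,0]+c*loc[:,1],loc[:,2]]
    r=least_squares(lambda p:(proj(n,w(p))-px).ravel(),x0,loss="soft_l1"); return r.x,proj(n,w(r.x))-px
E
python3 - <<'E'
from h import *
np.set_printoptions(precision=4,suppress=True)
px=uncrop([(52,68),(716,54),(735,399),(60,412),(140,187),(291,182),(292,285),(142,287)],5,275,170)
loc=[(.075,.145,.022),(.075,-.145,.022),(-.075,-.145,.022),(-.075,.145,.022),(.0215,.1065,.022),(.0215,.0435,.022),(-.0215,.0435,.022),(-.0215,.1065,.022)]
print(ray("top",px,.022))
p,r=fit("top",px,loc,[.5,.1,0]);print("jig",p);print(r)
g=uncrop([(142,217),(192,217),(193,318),(145,318)],6,335,170)
print("grip",ray("top",uncrop([(172,266)],6,335,170),.067))
b=uncrop([(385,450),(498,492),(467,573),(350,530)],4.6,130,140)
print(ray("top",b,.028))
q,r=fit("top",b,[(.02,.03,.028),(.02,-.03,.028),(-.02,-.03,.028),(-.02,.03,.028)],[.5,.35,-.3]);print("block",q);print(r)
o=uncrop([(342,178),(465,213),(440,294),(318,257)],4.6,130,140)
q,r=fit("top",o,[(.02,.03,.03),(.02,-.03,.03),(-.02,-.03,.03),(-.02,.03,.03)],[.5,.35,-.3]);print("disc",q);print(r)
j=uncrop([(150,165)],4.6,130,140);print("jar",ray("top",j,0))
# rider: white line ~ (313,468) in c3, z .022+~10? ; pointer (160,440)
print(ray("top",uncrop([(312,468),(312,468),(160,440)],6,335,170),[.029,.034,.034]))
E
```

```text
[[ 0.5714  0.244   0.022 ]
 [ 0.5746 -0.0448  0.022 ]
 [ 0.425  -0.0465  0.022 ]
 [ 0.4227  0.2425  0.022 ]
 [ 0.519   0.2067  0.022 ]
 [ 0.5205  0.1414  0.022 ]
 [ 0.4759  0.142   0.022 ]
 [ 0.4758  0.2066  0.022 ]]
jig [0.4985 0.099  0.0095]
[[-0.3262 -0.3375]
 [ 0.2222 -0.1289]
 [ 0.1133  0.0791]
 [-0.3279  0.2943]
 [ 0.4668  0.0278]
 [-0.6009  0.4501]
 [-0.1337 -0.2891]
 [ 0.6042 -0.09  ]]
grip [[0.4983 0.0854 0.067 ]]
[[0.4554 0.3978 0.028 ]
 [0.4354 0.3459 0.028 ]
 [0.3986 0.3601 0.028 ]
 [0.4189 0.4136 0.028 ]]
block [ 0.4271  0.3794 -0.3684]
[[-1.1596 -0.5367]
 [ 0.7705  0.2156]
 [ 0.7054  0.4393]
 [-0.4734 -0.1529]]
disc [ 0.555   0.3948 -0.2963]
[[ 0.0178 -0.3165]
 [ 0.1688 -0.0669]
 [ 0.1418  0.1096]
 [-0.3406  0.2633]]
jar [[0.5947 0.514  0.    ]]
[[0.4296 0.0301 0.029 ]
 [0.4295 0.0314 0.034 ]
 [0.4399 0.0847 0.034 ]]
```

```bash
cat >> h.py <<'E'
from scipy.spatial.transform import Rotation as Ro
def rows(wps,step=.045,rstep=.14,tilt=True,base=None):
    """wps: list of (x,y,z,toolx_yaw); prints interpolated rows from the present pose"""
    s=bot.sense(); p0=s["tool_pos"]; R0=Ro.from_rotvec(s["eef_rot"])
    if base is not None: p0=np.array(base[:3]);R0=Ro.from_matrix([[np.cos(base[3]),np.sin(base[3]),0],[np.sin(base[3]),-np.cos(base[3]),0],[0,0,-1]])
    M=R0.as_matrix(); cur=np.r_[p0,np.arctan2(M[1,0],M[0,0])]; out=[]
    print("cur",cur.round(4))
    for w in wps:
        w=np.array(w,float); n=int(np.ceil(max(np.linalg.norm(w[:3]-cur[:3])/step,abs(w[3]-cur[3])/rstep,1)))
        for k in range(1,n+1):
            t=cur+(w-cur)*k/n; c,q=np.cos(t[3]),np.sin(t[3])
            Rt=Ro.from_matrix([[c,q,0],[q,-c,0],[0,0,-1]])
            l=R0.inv().apply(t[:3]-p0)*100; d=(R0.inv()*Rt).as_rotvec()
            out.append('{"linear":[%.1f,%.1f,%.1f],"delta_rot":[%.3f,%.3f,%.3f]}'%(*l,*d))
        cur=w
    print(len(out)); print(",\n".join(out))
E
python3 - <<'E'
from h import *
rows([(.3,-.58,.40,.5),(.5,-.38,.42,.9)])
print(ray("top",[(440,249),(440,180),(540,290)],0),ray("top",[(491,155),(473,248)],.23))
E
```

```text
cur [ 0.2337 -0.6329  0.2307  0.3537]
12
{"linear":[1.6,-0.5,-3.4],"delta_rot":[-0.001,0.000,-0.029]},
{"linear":[3.2,-1.1,-6.8],"delta_rot":[-0.001,0.000,-0.059]},
{"linear":[4.8,-1.6,-10.2],"delta_rot":[-0.001,0.000,-0.088]},
{"linear":[6.4,-2.1,-13.5],"delta_rot":[-0.001,0.000,-0.117]},
{"linear":[8.1,-2.7,-16.9],"delta_rot":[-0.001,0.000,-0.146]},
{"linear":[11.7,-4.4,-17.2],"delta_rot":[-0.001,0.000,-0.203]},
{"linear":[15.4,-6.1,-17.5],"delta_rot":[-0.001,-0.000,-0.261]},
{"linear":[19.1,-7.8,-17.8],"delta_rot":[-0.001,-0.000,-0.318]},
{"linear":[22.7,-9.4,-18.1],"delta_rot":[-0.001,-0.000,-0.375]},
{"linear":[26.4,-11.1,-18.4],"delta_rot":[-0.001,-0.000,-0.432]},
{"linear":[30.1,-12.8,-18.6],"delta_rot":[-0.001,-0.000,-0.489]},
{"linear":[33.7,-14.5,-18.9],"delta_rot":[-0.001,-0.000,-0.546]}
[[ 0.42579344 -0.09423504  0.        ]
 [ 0.57873902 -0.1015848   0.        ]
 [ 0.3355156  -0.30468542  0.        ]] [[ 0.58068576 -0.10017187  0.23      ]
 [ 0.4236303  -0.06122842  0.23      ]]
```

Call:
{"method": "play_rows", "body": {
  "rows": [
    {"linear":[1.6,-0.5,-3.4],"delta_rot":[0,0,-0.03]},
    {"linear":[3.2,-1.1,-6.8],"delta_rot":[0,0,-0.06]},
    {"linear":[4.8,-1.6,-10.2],"delta_rot":[0,0,-0.09]},
    {"linear":[6.4,-2.1,-13.5],"delta_rot":[0,0,-0.12]},
    {"linear":[8.1,-2.7,-16.9],"delta_rot":[0,0,-0.15]},
    {"linear":[11.7,-4.4,-17.2],"delta_rot":[0,0,-0.2]},
    {"linear":[15.4,-6.1,-17.5],"delta_rot":[0,0,-0.26]},
    {"linear":[19.1,-7.8,-17.8],"delta_rot":[0,0,-0.32]},
    {"linear":[22.7,-9.4,-18.1],"delta_rot":[0,0,-0.375]},
    {"linear":[26.4,-11.1,-18.4],"delta_rot":[0,0,-0.43]},
    {"linear":[30.1,-12.8,-18.6],"delta_rot":[0,0,-0.49]},
    {"linear":[33.7,-14.5,-18.9],"delta_rot":[0,0,-0.55]}
  ],
  "fingers": -1
}}

```text
time_s: 1.3
tool_pos: [0.5006, -0.379, 0.4201]
eef_rot: [-2.824, -1.375, 0.0]
ft_force: [0.8, -1.1, -0.1]
width: 0.0855
```

```bash
python3 - <<'E'
from h import *
print(bot.sense()["q"].round(3))
rows([(.62,-.1,.42,1.1),(.62,.1,.40,1.203)])
E
```

```text
[ 0.676  0.253 -0.167  1.442  0.042  1.45  -0.155]
cur [ 0.5006 -0.379   0.4201  0.9062]
12
{"linear":[4.2,-1.1,0.0],"delta_rot":[-0.001,0.000,-0.028]},
{"linear":[8.4,-2.2,0.0],"delta_rot":[-0.001,0.000,-0.055]},
{"linear":[12.6,-3.3,0.0],"delta_rot":[-0.001,-0.000,-0.083]},
{"linear":[16.8,-4.5,0.0],"delta_rot":[-0.001,-0.000,-0.111]},
{"linear":[20.9,-5.6,0.0],"delta_rot":[-0.001,-0.000,-0.138]},
{"linear":[25.1,-6.7,0.0],"delta_rot":[-0.001,-0.000,-0.166]},
{"linear":[29.3,-7.8,0.0],"delta_rot":[-0.001,-0.000,-0.194]},
{"linear":[32.5,-10.3,0.4],"delta_rot":[-0.001,-0.000,-0.214]},
{"linear":[35.6,-12.7,0.8],"delta_rot":[-0.001,-0.000,-0.235]},
{"linear":[38.8,-15.2,1.2],"delta_rot":[-0.001,-0.000,-0.256]},
{"linear":[41.9,-17.7,1.6],"delta_rot":[-0.001,-0.000,-0.276]},
{"linear":[45.1,-20.1,2.0],"delta_rot":[-0.001,-0.000,-0.297]}
```

Call:
{"method": "play_rows", "body": {
  "rows": [
    {"linear":[4.2,-1.1,0],"delta_rot":[0,0,-0.028]},
    {"linear":[8.4,-2.2,0],"delta_rot":[0,0,-0.055]},
    {"linear":[12.6,-3.3,0],"delta_rot":[0,0,-0.083]},
    {"linear":[16.8,-4.5,0],"delta_rot":[0,0,-0.111]},
    {"linear":[20.9,-5.6,0],"delta_rot":[0,0,-0.138]},
    {"linear":[25.1,-6.7,0],"delta_rot":[0,0,-0.166]},
    {"linear":[29.3,-7.8,0],"delta_rot":[0,0,-0.194]},
    {"linear":[32.5,-10.3,0.4],"delta_rot":[0,0,-0.214]},
    {"linear":[35.6,-12.7,0.8],"delta_rot":[0,0,-0.235]},
    {"linear":[38.8,-15.2,1.2],"delta_rot":[0,0,-0.256]},
    {"linear":[41.9,-17.7,1.6],"delta_rot":[0,0,-0.276]},
    {"linear":[45.1,-20.1,2.0],"delta_rot":[0,0,-0.297]}
  ]
}}

```text
time_s: 2.5
tool_pos: [0.6204, 0.0998, 0.4]
eef_rot: [-2.591, -1.776, 0.001]
ft_force: [0.9, -0.1, -0.1]
width: 0.0857
```

```bash
python3 - <<'E'
from h import *
print(bot.sense()["q"].round(3))
rows([(.427,.3794,.16,1.203),(.427,.3794,.16,1.203)])
E
```

```text
[ 0.097  0.286 -0.464  1.461  0.128  1.425 -0.739]
cur [0.6204 0.0998 0.4    1.2015]
11
{"linear":[1.9,-2.8,2.4],"delta_rot":[-0.000,0.000,-0.000]},
{"linear":[3.8,-5.6,4.8],"delta_rot":[-0.000,0.000,-0.000]},
{"linear":[5.7,-8.4,7.2],"delta_rot":[-0.000,0.000,-0.000]},
{"linear":[7.6,-11.2,9.6],"delta_rot":[-0.000,0.000,-0.001]},
{"linear":[9.6,-14.1,12.0],"delta_rot":[-0.000,0.000,-0.001]},
{"linear":[11.5,-16.9,14.4],"delta_rot":[-0.000,0.000,-0.001]},
{"linear":[13.4,-19.7,16.8],"delta_rot":[-0.000,0.000,-0.001]},
{"linear":[15.3,-22.5,19.2],"delta_rot":[-0.000,0.000,-0.001]},
{"linear":[17.2,-25.3,21.6],"delta_rot":[-0.000,0.000,-0.001]},
{"linear":[19.1,-28.1,24.0],"delta_rot":[-0.000,0.000,-0.002]},
{"linear":[19.1,-28.1,24.0],"delta_rot":[-0.000,0.000,-0.002]}
```

Call:
{"method": "play_rows", "body": {
  "rows": [
    {"linear":[1.9,-2.8,2.4]},
    {"linear":[3.8,-5.6,4.8]},
    {"linear":[5.7,-8.4,7.2]},
    {"linear":[7.6,-11.2,9.6]},
    {"linear":[9.6,-14.1,12.0]},
    {"linear":[11.5,-16.9,14.4]},
    {"linear":[13.4,-19.7,16.8]},
    {"linear":[15.3,-22.5,19.2]},
    {"linear":[17.2,-25.3,21.6]},
    {"linear":[19.1,-28.1,24.0]},
    {"linear":[19.1,-28.1,24.0]}
  ]
}}

```text
invalid input at $.rows[0]: expected keys linear, delta_rot
```

```bash
python3 - <<'E'
from h import *
s=bot.sense();print(s["q"].round(3))
cv2.imwrite("pics/top1.png",bot.snapshot("top")[:,:,::-1]);cv2.imwrite("pics/side1.png",bot.snapshot("side")[:,:,::-1])
rows([(.427,.3794,.05,1.203),(.427,.3794,.014,1.203)])
E
```

```text
[ 0.097  0.286 -0.464  1.461  0.128  1.425 -0.739]
cur [0.6196 0.1046 0.3995 1.2091]
12
{"linear":[1.7,-2.5,3.2],"delta_rot":[-0.002,-0.001,0.001]},
{"linear":[3.4,-5.0,6.4],"delta_rot":[-0.002,-0.001,0.001]},
{"linear":[5.1,-7.5,9.6],"delta_rot":[-0.002,-0.001,0.002]},
{"linear":[6.8,-10.1,12.7],"delta_rot":[-0.002,-0.001,0.002]},
{"linear":[8.6,-12.6,15.9],"delta_rot":[-0.002,-0.001,0.003]},
{"linear":[10.3,-15.1,19.1],"delta_rot":[-0.002,-0.001,0.003]},
{"linear":[12.0,-17.6,22.3],"delta_rot":[-0.002,-0.001,0.004]},
{"linear":[13.7,-20.1,25.5],"delta_rot":[-0.002,-0.001,0.004]},
{"linear":[15.4,-22.6,28.7],"delta_rot":[-0.002,-0.001,0.005]},
{"linear":[17.1,-25.1,31.9],"delta_rot":[-0.002,-0.001,0.006]},
{"linear":[18.8,-27.7,35.0],"delta_rot":[-0.002,-0.001,0.006]},
{"linear":[18.8,-27.7,38.6],"delta_rot":[-0.002,-0.001,0.006]}
```

View pics/top1.png

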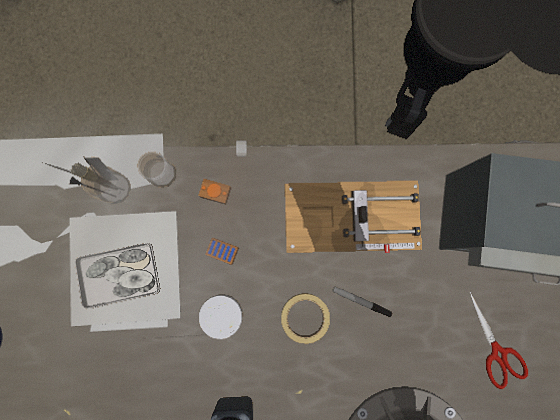

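View pics/side1.png

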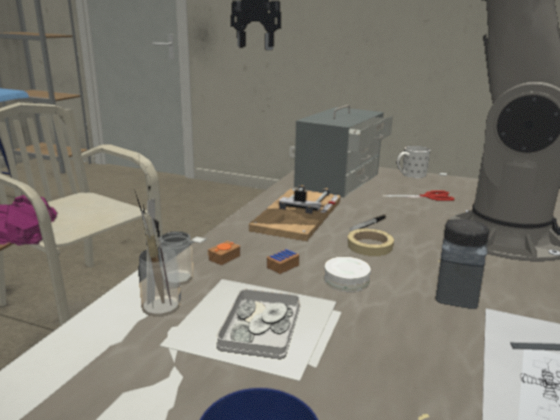

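Nothing has moved: the last call was refused because delta_rot was missing. The gripper is at the top right of the top view, the blue block is still at (222,251), and the jig is untouched.

Call:
{"method": "play_rows", "body": {
  "rows": [
    {"linear":[1.9,-2.8,2.4],"delta_rot":[0,0,0]},
    {"linear":[3.8,-5.6,4.8],"delta_rot":[0,0,0]},
    {"linear":[5.7,-8.4,7.2],"delta_rot":[0,0,0]},
    {"linear":[7.6,-11.2,9.6],"delta_rot":[0,0,0]},
    {"linear":[9.6,-14.1,12.0],"delta_rot":[0,0,0]},
    {"linear":[11.5,-16.9,14.4],"delta_rot":[0,0,0]},
    {"linear":[13.4,-19.7,16.8],"delta_rot":[0,0,0]},
    {"linear":[15.3,-22.5,19.2],"delta_rot":[0,0,0]},
    {"linear":[17.2,-25.3,21.6],"delta_rot":[0,0,0]},
    {"linear":[19.1,-28.1,24.0],"delta_rot":[0,0,0]},
    {"linear":[19.1,-28.1,24.0],"delta_rot":[0,0,0]},
    {"linear":[19.1,-28.1,24.0],"delta_rot":[0,0,0]}
  ]
}}

```text
time_s: 3.8
tool_pos: [0.4275, 0.3779, 0.1598]
eef_rot: [2.591, 1.777, -0.002]
ft_force: [0.5, -0.4, -0.1]
width: 0.0852
```

```bash
python3 - <<'E'
from h import *
s=bot.sense();print(s["q"].round(3))
cv2.imwrite("pics/top2.png",bot.snapshot("top")[100:310,90:370,::-1].repeat(2,0).repeat(2,1));cv2.imwrite("pics/side2.png",bot.snapshot("side")[:,:,::-1])
rows([(.427,.3794,.05,1.203),(.427,.3794,.014,1.203)])
E
```

```text
[-0.358  0.394 -0.593  1.882  0.267  0.946 -1.442]
cur [0.4289 0.3772 0.1607 1.1995]
4
{"linear":[0.0,-0.1,3.7],"delta_rot":[0.001,-0.000,-0.001]},
{"linear":[0.1,-0.2,7.4],"delta_rot":[0.001,-0.000,-0.002]},
{"linear":[0.1,-0.3,11.1],"delta_rot":[0.001,-0.000,-0.004]},
{"linear":[0.1,-0.3,14.7],"delta_rot":[0.001,-0.000,-0.004]}
```

View pics/top2.png

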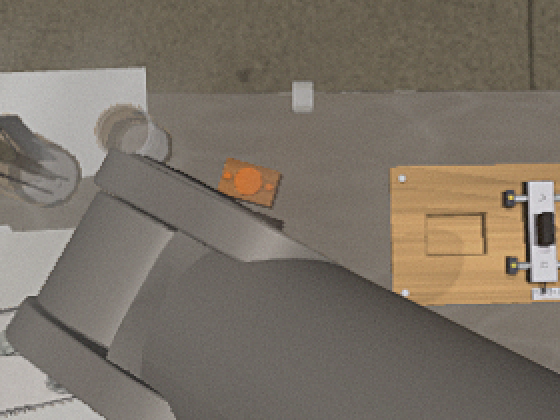

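View pics/side2.png

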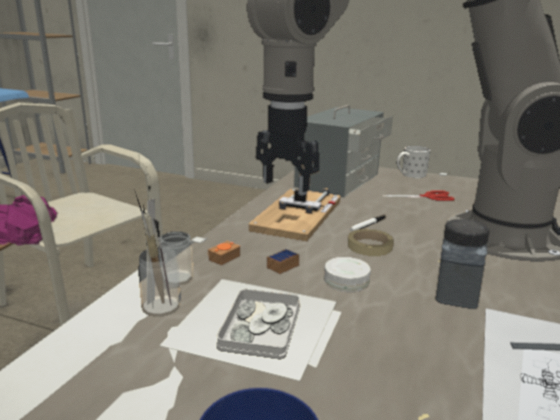

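The side view shows the gripper open above the blue block at (283,260). Next I'll go down.

Call:
{"method": "play_rows", "body": {
  "rows": [
    {"linear":[0,0,3.5],"delta_rot":[0,0,0]},
    {"linear":[0,0,7],"delta_rot":[0,0,0]},
    {"linear":[0,0,9],"delta_rot":[0,0,0]},
    {"linear":[0,0,9],"delta_rot":[0,0,0]},
    {"linear":[0,0,9],"delta_rot":[0,0,0]},
    {"linear":[0,0,9],"delta_rot":[0,0,0]}
  ]
}}

```text
time_s: 4.5
tool_pos: [0.429, 0.3783, 0.072]
eef_rot: [-2.593, -1.774, -0.004]
ft_force: [0.3, -0.3, 0.1]
width: 0.0849
```

```bash
python3 - <<'E'
from h import *
cv2.imwrite("pics/side3.png",cv2.resize(bot.snapshot("side")[120:320,180:400,::-1],None,fx=3,fy=3,interpolation=2))
rows([(.427,.3794,.014,1.203)])
E
```

```text
cur [0.429  0.3784 0.072  1.2   ]
2
{"linear":[0.0,-0.1,2.9],"delta_rot":[0.001,-0.002,-0.001]},
{"linear":[0.0,-0.2,5.8],"delta_rot":[0.001,-0.002,-0.003]}
```

View pics/side3.png

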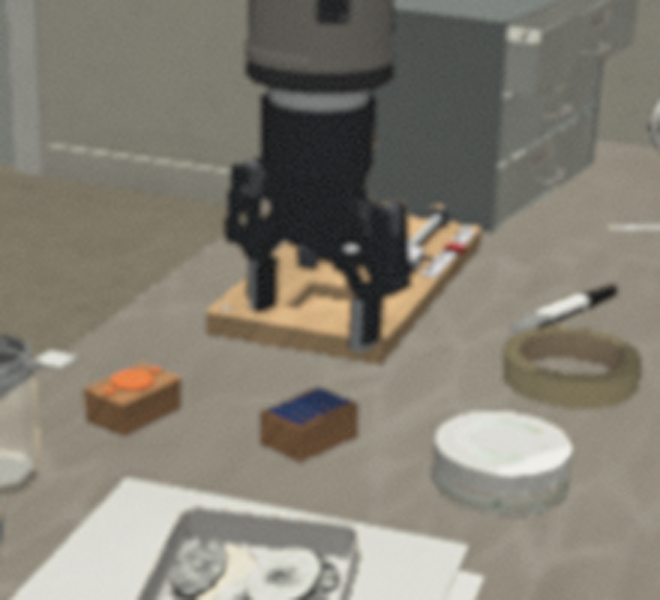

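```bash
python3 - <<'E'
from h import *
s=bot.sense();t=s["tool_pos"]
def o(p):return (np.array(p)+.5)*1
P=[t,t+[0,0,.013],(.427,.3794,.03),(.4985,.099,.022)]
print((proj("side",P)-[180,120]+.5)*3-.5)
b=(np.array([(262,420),(318,390),(357,404),(301,435)])+.5)/3-.5+[180,120]
print(ray("side",b,.028),ray("side",b,.028).mean(0))
d=(np.array([(300,460),(357,431),(262,443)])+.5)/3-.5+[180,120]
print(ray("side",d,0))
E
```

```text
[[309.1622937  346.9186352 ]
 [309.62201146 329.37413262]
 [309.79831902 403.66458366]
 [353.37757289 266.85035564]]
[[0.44854686 0.41241396 0.028     ]
 [0.43133837 0.35288235 0.028     ]
 [0.39856524 0.36228298 0.028     ]
 [0.41627419 0.42171991 0.028     ]] [0.42368116 0.3873248  0.028     ]
[[4.22901085e-01 4.05616416e-01 5.55111512e-17]
 [4.02467821e-01 3.48830800e-01 0.00000000e+00]
 [4.56293940e-01 3.93709608e-01 5.55111512e-17]]
```

```bash
python3 - <<'E'
from h import *
im=cv2.imread("pics/top0.png").astype(float)
def cen(w,box,z):
    y0,y1,x0,x1=box; w=w[y0:y1,x0:x1].clip(0)
    yy,xx=np.mgrid[y0:y1,x0:x1]; W=w.sum(); c=np.array([(xx*w).sum()/W,(yy*w).sum()/W])
    d=np.c_[(xx-c[0]).ravel(),(yy-c[1]).ravel()]; C=(d*w.ravel()[:,None]).T@d/W
    e,v=np.linalg.eigh(C); print(c,W,e**.5,v[:,1]); return ray("top",[c],z)[0],ray("top",[c+10*v[:,1],c-10*v[:,1]],z)
B,G,R=im[...,0],im[...,1],im[...,2]
p,l=cen(np.where(B-R>15,B-R,0),(232,270,200,245),.030); d=l[0]-l[1]; print("bars",p,np.arctan2(-d[0],d[1]))
p,l=cen(np.where((R-B>60),R-B-40,0),(175,205,198,232),.030);print("disc",p)
# orange/wood block region incl. blue
p,l=cen(np.where((R-B>25)|(B-R>15),1.,0),(232,270,200,245),.028);print("wood+blue",p)
p,l=cen(np.where((R-G>70),1.,0),(240,256,376,400),.029);print("rider",p)
E
```

```text
[222.0754337  250.83789227] 15391.0 [4.06967631 7.29707005] [-0.93662966 -0.35032111]
bars [0.4268015 0.3789611 0.03     ] -0.3690520954464036
[212.67307134 190.15533054] 24097.0 [4.58494249 6.83996239] [-0.96910181 -0.24666105]
disc [0.55635143 0.39908653 0.03      ]
[221.54166667 250.70436508] 504.0 [5.62562986 8.40158112] [-0.94938167 -0.31412488]
wood+blue [0.42712903 0.38031705 0.028     ]
[386.68 248.96] 25.0 [1.57366642 2.53368782] [0.341988   0.93970432]
rider [0.4266442  0.02999678 0.029     ]
```

Call:
{"method": "play_rows", "body": {
  "rows": [
    {"linear":[0,-0.2,2.5],"delta_rot":[0,0,0]},
    {"linear":[0,-0.2,4.5],"delta_rot":[0,0,0]},
    {"linear":[0,-0.2,5.7],"delta_rot":[0,0,0]},
    {"linear":[0,-0.2,5.8],"delta_rot":[0,0,0]},
    {"linear":[0,-0.2,5.8],"delta_rot":[0,0,0]},
    {"linear":[0,-0.2,5.8],"delta_rot":[0,0,0]}
  ]
}}

```text
time_s: 5.15
tool_pos: [0.4266, 0.3792, 0.0134]
eef_rot: [-2.592, -1.775, -0.002]
ft_force: [-0.1, 0.2, -0.5]
width: 0.0852
```

Call:
{"method": "play_rows", "body": {
  "rows": [
    {"linear":[0,0,0],"delta_rot":[0,0,0]},
    {"linear":[0,0,0],"delta_rot":[0,0,0]},
    {"linear":[0,0,0],"delta_rot":[0,0,0]},
    {"linear":[0,0,0],"delta_rot":[0,0,0]},
    {"linear":[0,0,0],"delta_rot":[0,0,0]},
    {"linear":[0,0,0],"delta_rot":[0,0,0]},
    {"linear":[0,0,0],"delta_rot":[0,0,0]},
    {"linear":[0,0,0],"delta_rot":[0,0,0]},
    {"linear":[0,0,0],"delta_rot":[0,0,0]},
    {"linear":[0,0,0],"delta_rot":[0,0,0]}
  ],
  "fingers": 1
}}

```text
time_s: 6.15
tool_pos: [0.4263, 0.3788, 0.0129]
eef_rot: [2.592, 1.775, 0.001]
ft_force: [-0.9, -2.5, 8.4]
width: 0.0385
```

```bash
python3 - <<'E'
from h import *
s=bot.sense();print(s["width"],s["ft_force"])
cv2.imwrite("pics/side4.png",cv2.resize(bot.snapshot("side")[120:320,180:400,::-1],None,fx=3,fy=3,interpolation=2))
rows([(.427,.3794,.014,1.203)])
E
```

```text
0.0385355890173878 [-0.90113408 -2.52677158  8.44932766]
cur [0.4263 0.3788 0.0129 1.2007]
1
{"linear":[0.1,0.0,-0.1],"delta_rot":[0.001,-0.000,-0.002]}
```

View pics/side4.png

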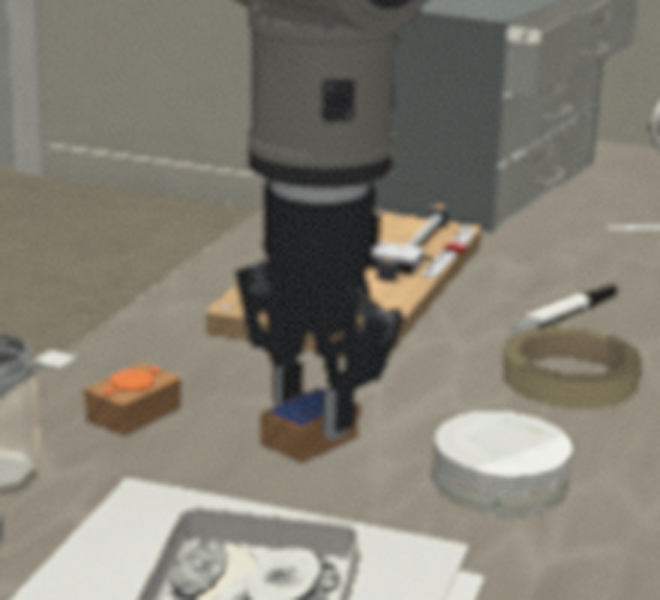

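Gripped at 38.5 mm width, with the pads across the block's 40 mm side. Next I'll lift it and carry it above the recess.

```bash
python3 - <<'E'
from h import *
rows([(.4263,.3788,.09,1.2007),(.4978,.1738,.09,1.580)])
E
```

```text
cur [0.4263 0.3788 0.0129 1.2007]
7
{"linear":[0.0,0.0,-3.9],"delta_rot":[0.001,-0.000,0.000]},
{"linear":[0.0,0.0,-7.7],"delta_rot":[0.001,-0.000,0.000]},
{"linear":[-3.3,2.8,-7.7],"delta_rot":[0.001,-0.000,-0.076]},
{"linear":[-6.6,5.6,-7.7],"delta_rot":[0.001,-0.000,-0.152]},
{"linear":[-9.9,8.5,-7.7],"delta_rot":[0.001,-0.000,-0.228]},
{"linear":[-13.2,11.3,-7.7],"delta_rot":[0.001,-0.000,-0.303]},
{"linear":[-16.5,14.1,-7.7],"delta_rot":[0.001,-0.000,-0.379]}
```

Call:
{"method": "play_rows", "body": {
  "rows": [
    {"linear":[0,0,-2],"delta_rot":[0,0,0]},
    {"linear":[0,0,-5],"delta_rot":[0,0,0]},
    {"linear":[0,0,-7.7],"delta_rot":[0,0,0]},
    {"linear":[-3.3,2.8,-7.7],"delta_rot":[0,0,-0.076]},
    {"linear":[-6.6,5.6,-7.7],"delta_rot":[0,0,-0.152]},
    {"linear":[-9.9,8.5,-7.7],"delta_rot":[0,0,-0.228]},
    {"linear":[-13.2,11.3,-7.7],"delta_rot":[0,0,-0.303]},
    {"linear":[-15.5,13.2,-7.7],"delta_rot":[0,0,-0.36]},
    {"linear":[-16.5,14.1,-7.7],"delta_rot":[0,0,-0.379]},
    {"linear":[-16.5,14.1,-7.7],"delta_rot":[0,0,-0.379]},
    {"linear":[-16.5,14.1,-7.7],"delta_rot":[0,0,-0.379]},
    {"linear":[-16.5,14.1,-7.7],"delta_rot":[0,0,-0.379]}
  ]
}}

```text
time_s: 7.4
tool_pos: [0.4975, 0.1751, 0.0894]
eef_rot: [-2.21, -2.232, -0.001]
ft_force: [-0.9, -0.4, -0.8]
width: 0.0386
```

```bash
python3 - <<'E'
from h import *
s=bot.sense();print(s["width"],s["ft_force"],s["q"].round(2))
cv2.imwrite("pics/side5.png",cv2.resize(bot.snapshot("side")[100:260,210:370,::-1],None,fx=3.75,fy=3.75,interpolation=2))
cv2.imwrite("pics/top5.png",bot.snapshot("top")[:,:,::-1])
rows([(.4978,.1738,.045,1.580)])
E
```

```text
0.03858159734941915 [-0.85128678 -0.39987209 -0.81355522] [ 0.05  0.44 -0.62  2.03  0.36  0.79 -0.77]
cur [0.4975 0.175  0.0894 1.5812]
1
{"linear":[-0.1,0.0,4.4],"delta_rot":[-0.000,-0.000,0.001]}
```

View pics/side5.png

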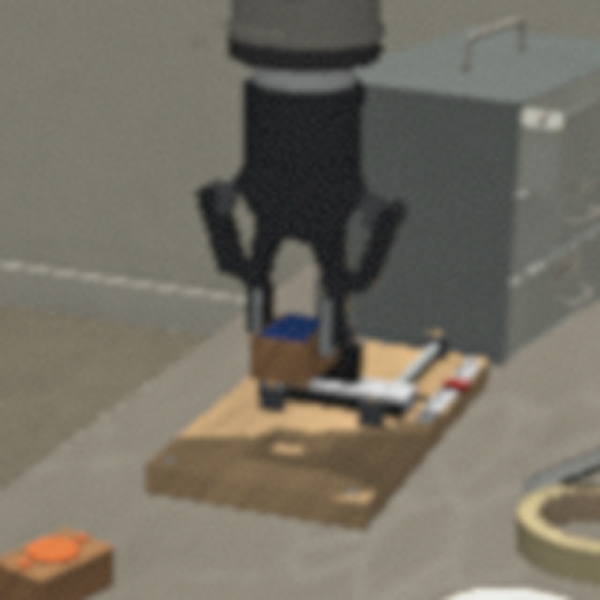

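View pics/top5.png

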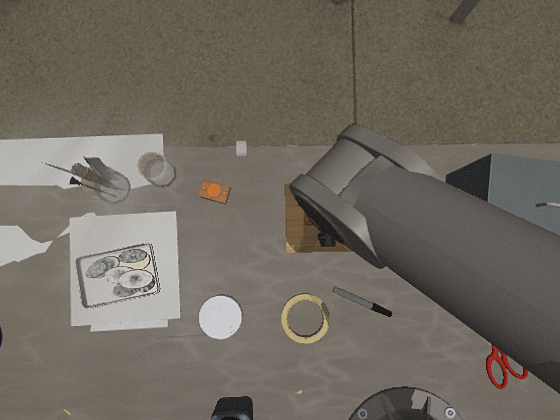

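The block is level and held above the bed; the side view shows it at (290,345), with the recess below and slightly in front. I'll lower it to just above the mouth.

Call:
{"method": "play_rows", "body": {
  "rows": [
    {"linear":[-0.1,0,2.5],"delta_rot":[0,0,0]},
    {"linear":[-0.1,0,4.5],"delta_rot":[0,0,0]},
    {"linear":[-0.1,0,5.1],"delta_rot":[0,0,0]},
    {"linear":[-0.1,0,5.1],"delta_rot":[0,0,0]},
    {"linear":[-0.1,0,5.1],"delta_rot":[0,0,0]}
  ]
}}

```text
time_s: 8.0
tool_pos: [0.4981, 0.1735, 0.039]
eef_rot: [2.211, 2.232, 0.001]
ft_force: [0.7, 0.8, -0.6]
width: 0.0383
```

```bash
python3 - <<'E'
from h import *
s=bot.sense();print(s["width"],s["ft_force"],s["tool_pos"])
cv2.imwrite("pics/side6.png",cv2.resize(bot.snapshot("side")[170:250,240:350,::-1],None,fx=7,fy=7,interpolation=2))
E
```

```text
0.03830699961988615 [ 0.69339675  0.78720243 -0.61767669] [0.49806    0.17351575 0.0390165 ]
```

View pics/side6.png

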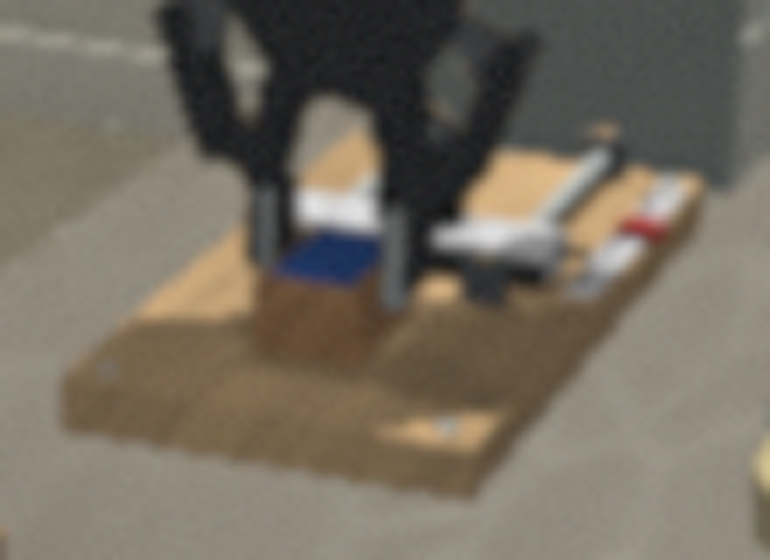

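The block now covers the recess mouth and sits straight. I'll feel my way in.

Call:
{"method": "play_rows", "body": {
  "rows": [
    {"linear":[0,0,0.3],"delta_rot":[0,0,0]},
    {"linear":[0,0,0.6],"delta_rot":[0,0,0]},
    {"linear":[0,0,0.8],"delta_rot":[0,0,0]},
    {"linear":[0,0,0.8],"delta_rot":[0,0,0]},
    {"linear":[0,0,0.8],"delta_rot":[0,0,0]}
  ]
}}

```text
time_s: 8.55
tool_pos: [0.4979, 0.1729, 0.0303]
eef_rot: [-2.211, -2.231, -0.0]
ft_force: [0.0, -0.7, -1.8]
width: 0.0381
```

Call:
{"method": "play_rows", "body": {
  "rows": [
    {"linear":[0,0,0.3],"delta_rot":[0,0,0]},
    {"linear":[0,0,0.6],"delta_rot":[0,0,0]},
    {"linear":[0,0,0.9],"delta_rot":[0,0,0]},
    {"linear":[0,0,1.0],"delta_rot":[0,0,0]},
    {"linear":[0,0,1.0],"delta_rot":[0,0,0]},
    {"linear":[0,0,1.0],"delta_rot":[0,0,0]}
  ]
}}

```text
time_s: 9.15
tool_pos: [0.4979, 0.1728, 0.0209]
eef_rot: [2.211, 2.231, -0.0]
ft_force: [-5.5, -2.2, 19.1]
width: 0.0386
```

```bash
python3 - <<'E'
from h import *
s=bot.sense();print(s["width"],s["ft_force"],s["tool_pos"])
cv2.imwrite("pics/side7.png",cv2.resize(bot.snapshot("side")[170:250,240:350,::-1],None,fx=7,fy=7,interpolation=2))
E
```

```text
0.03857574631138545 [-5.50104618 -2.23464893 19.13462201] [0.49789354 0.1728146  0.02088507]
```

View pics/side7.png

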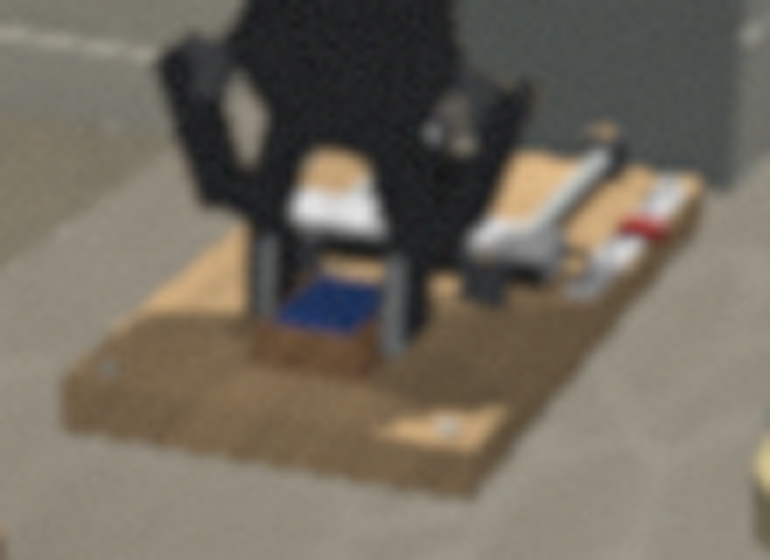

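The block went in, and TCP z 0.0209 with 19 N matches the floor. I'll press briefly and then release.

Call:
{"method": "play_rows", "body": {
  "rows": [
    {"linear":[0,0,0.1],"delta_rot":[0,0,0]},
    {"linear":[0,0,0.1],"delta_rot":[0,0,0]},
    {"linear":[0,0,0.1],"delta_rot":[0,0,0]}
  ]
}}

```text
time_s: 9.5
tool_pos: [0.4979, 0.1728, 0.0208]
eef_rot: [2.211, 2.23, -0.0]
ft_force: [-13.7, -6.8, 42.0]
width: 0.0386
```

Call:
{"method": "play_rows", "body": {
  "rows": [
    {"linear":[0,0,0],"delta_rot":[0,0,0]},
    {"linear":[0,0,0],"delta_rot":[0,0,0]},
    {"linear":[0,0,0],"delta_rot":[0,0,0]},
    {"linear":[0,0,0],"delta_rot":[0,0,0]},
    {"linear":[0,0,0],"delta_rot":[0,0,0]},
    {"linear":[0,0,-2],"delta_rot":[0,0,0]},
    {"linear":[0,0,-6],"delta_rot":[0,0,0]},
    {"linear":[0,0,-10],"delta_rot":[0,0,0]},
    {"linear":[0,0,-13],"delta_rot":[0,0,0]},
    {"linear":[0,0,-13],"delta_rot":[0,0,0]},
    {"linear":[0,0,-13],"delta_rot":[0,0,0]}
  ],
  "fingers": -1
}}

```text
time_s: 10.6
tool_pos: [0.4981, 0.1727, 0.1496]
eef_rot: [2.211, 2.23, 0.001]
ft_force: [-0.1, -0.4, -0.6]
width: 0.0853
```

```bash
python3 - <<'E'
from h import *
s=bot.sense();print(s["width"],s["ft_force"],s["tool_pos"])
cv2.imwrite("pics/side8.png",cv2.resize(bot.snapshot("side")[160:250,240:350,::-1],None,fx=6.5,fy=6.5,interpolation=2))
E
```

```text
0.08526953971310147 [-0.1365226  -0.43476249 -0.57726566] [0.49813956 0.17267148 0.14963323]
```

View pics/side8.png

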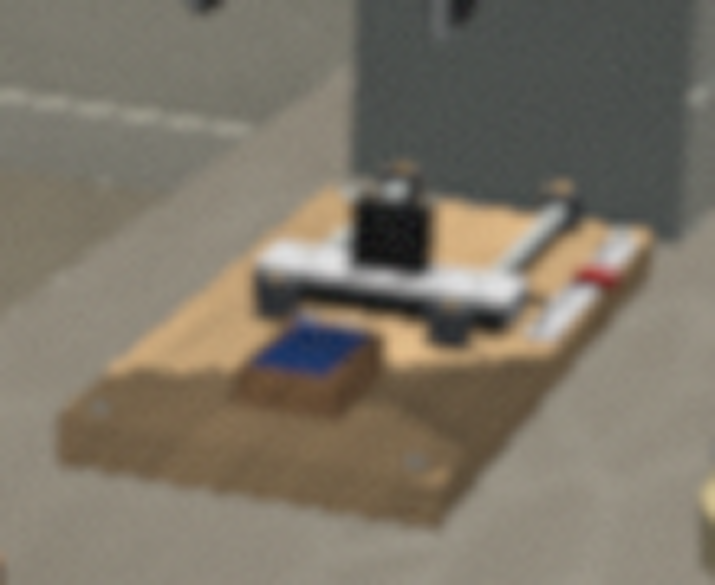

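The block sits home: its top is level and about half its height shows at (310,360) in the crop. The stop is still home, with the grip at (393,230). Next I'll turn the tool so the jaws close along the jig's y and go above the grip.

```bash
python3 - <<'E'
from h import *
print(bot.sense()["q"].round(2))
rows([(.498,.085,.15,.0095)])
E
```

```text
[ 0.11  0.35 -0.67  1.98  0.28  0.9  -0.7 ]
cur [0.4977 0.1725 0.1488 1.5795]
12
{"linear":[-0.7,-0.0,-0.0],"delta_rot":[-0.000,0.000,0.131]},
{"linear":[-1.5,-0.0,-0.0],"delta_rot":[-0.000,0.000,0.262]},
{"linear":[-2.2,-0.0,-0.0],"delta_rot":[-0.000,0.000,0.392]},
{"linear":[-2.9,-0.0,-0.0],"delta_rot":[-0.000,0.000,0.523]},
{"linear":[-3.6,-0.0,-0.0],"delta_rot":[-0.000,0.000,0.654]},
{"linear":[-4.4,-0.0,-0.1],"delta_rot":[-0.000,0.000,0.785]},
{"linear":[-5.1,-0.0,-0.1],"delta_rot":[-0.000,0.000,0.916]},
{"linear":[-5.8,-0.0,-0.1],"delta_rot":[-0.000,0.000,1.047]},
{"linear":[-6.6,-0.0,-0.1],"delta_rot":[-0.000,0.000,1.177]},
{"linear":[-7.3,-0.0,-0.1],"delta_rot":[-0.000,0.000,1.308]},
{"linear":[-8.0,-0.0,-0.1],"delta_rot":[-0.000,0.000,1.439]},
{"linear":[-8.8,-0.0,-0.1],"delta_rot":[-0.000,0.000,1.570]}
```

Call:
{"method": "play_rows", "body": {
  "rows": [
    {"linear":[-0.7,0,0],"delta_rot":[0,0,0.131]},
    {"linear":[-1.5,0,0],"delta_rot":[0,0,0.262]},
    {"linear":[-2.2,0,0],"delta_rot":[0,0,0.392]},
    {"linear":[-2.9,0,0],"delta_rot":[0,0,0.523]},
    {"linear":[-3.6,0,0],"delta_rot":[0,0,0.654]},
    {"linear":[-4.4,0,0],"delta_rot":[0,0,0.785]},
    {"linear":[-5.1,0,0],"delta_rot":[0,0,0.916]},
    {"linear":[-5.8,0,0],"delta_rot":[0,0,1.047]},
    {"linear":[-6.6,0,0],"delta_rot":[0,0,1.177]},
    {"linear":[-7.3,0,0],"delta_rot":[0,0,1.308]},
    {"linear":[-8.0,0,0],"delta_rot":[0,0,1.439]},
    {"linear":[-8.8,0,0],"delta_rot":[0,0,1.57]}
  ]
}}

```text
time_s: 11.85
tool_pos: [0.4979, 0.0845, 0.1479]
eef_rot: [3.141, 0.007, -0.004]
ft_force: [-0.4, 0.5, 0.2]
width: 0.0855
```

Call:
{"method": "play_rows", "body": {
  "rows": [
    {"linear":[0,0,0],"delta_rot":[0,0,0]},
    {"linear":[0,0,0],"delta_rot":[0,0,0]},
    {"linear":[0,0,0],"delta_rot":[0,0,0]},
    {"linear":[0,0,0],"delta_rot":[0,0,0]}
  ]
}}

```text
time_s: 12.25
tool_pos: [0.4985, 0.0852, 0.1491]
eef_rot: [-3.141, -0.019, 0.001]
ft_force: [0.9, 0.1, -0.1]
width: 0.0853
```

```bash
python3 - <<'E'
from h import *
print(bot.sense()["q"].round(2))
cv2.imwrite("pics/side9.png",cv2.resize(bot.snapshot("side")[120:250,230:370,::-1],None,fx=4.5,fy=4.5,interpolation=2))
cv2.imwrite("pics/top9.png",bot.snapshot("top")[:,:,::-1])
rows([(.498,.0853,.044,.0095)])
E
```

```text
[ 0.01  0.27 -0.35  2.04  0.12  0.85 -1.97]
cur [0.4986 0.0851 0.1493 0.0111]
3
{"linear":[-0.0,-0.0,3.5],"delta_rot":[-0.000,0.000,0.001]},
{"linear":[-0.0,-0.0,7.0],"delta_rot":[-0.000,0.000,0.001]},
{"linear":[-0.1,-0.0,10.5],"delta_rot":[-0.000,0.000,0.002]}
```

View pics/side9.png

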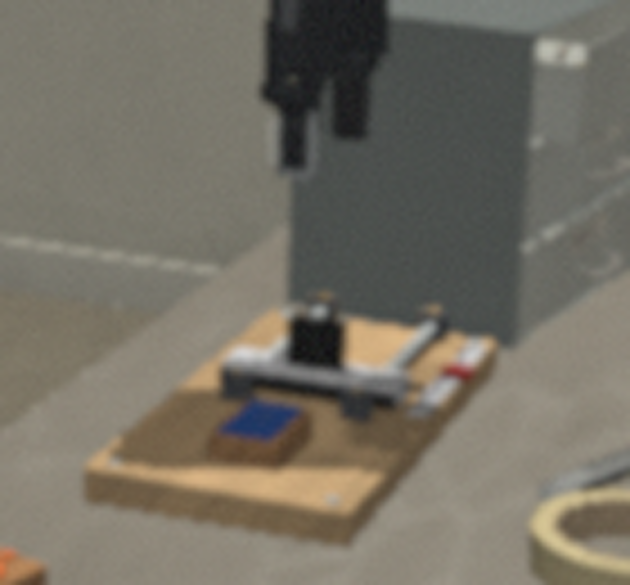

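View pics/top9.png

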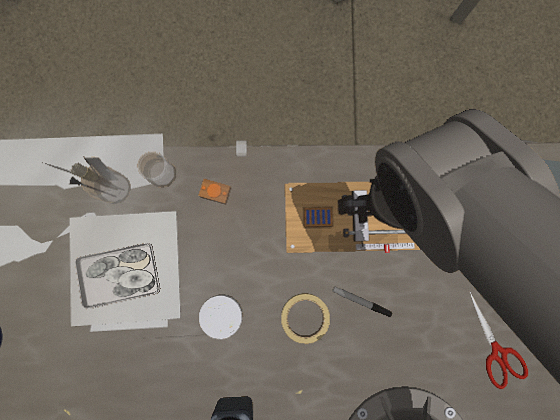

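Top view: the block is centred in the recess at (319,217), and the pointer (362,247) and rider (387,248) stay visible beside the arm. I'll go down on the grip.

Call:
{"method": "play_rows", "body": {
  "rows": [
    {"linear":[0,0,3],"delta_rot":[0,0,0]},
    {"linear":[0,0,5.5],"delta_rot":[0,0,0]},
    {"linear":[0,0,7.5],"delta_rot":[0,0,0]},
    {"linear":[0,0,9],"delta_rot":[0,0,0]},
    {"linear":[0,0,10],"delta_rot":[0,0,0]},
    {"linear":[0,0,10.5],"delta_rot":[0,0,0]},
    {"linear":[0,0,10.5],"delta_rot":[0,0,0]},
    {"linear":[0,0,10.5],"delta_rot":[0,0,0]}
  ]
}}

```text
time_s: 13.15
tool_pos: [0.499, 0.085, 0.0449]
eef_rot: [-3.141, -0.015, -0.001]
ft_force: [-0.1, -0.6, 0.1]
width: 0.0853
```

```bash
python3 - <<'E'
from h import *
cv2.imwrite("pics/side10.png",cv2.resize(bot.snapshot("side")[120:250,230:370,::-1],None,fx=4.5,fy=4.5,interpolation=2))
im=bot.snapshot("top");cv2.imwrite("pics/top10.png",cv2.resize(im[170:265,275:435,::-1],None,fx=5,fy=5,interpolation=2))
im=im.astype(float);m=np.zeros(im.shape[:2],bool);m[195:240,290:345]=1
m&=(im[...,2]-im[...,0]>15);y,x=np.nonzero(m);print(x.mean(),y.mean(),ray("top",[(x.mean(),y.mean())],.038))
E
```

```text
318.5744680851064 216.50531914893617 [[0.4966073  0.17428267 0.038     ]]
```

View pics/side10.png

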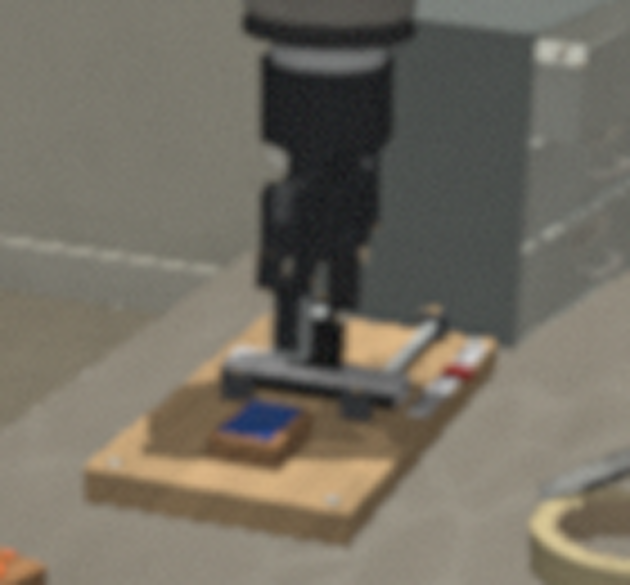

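View pics/top10.png

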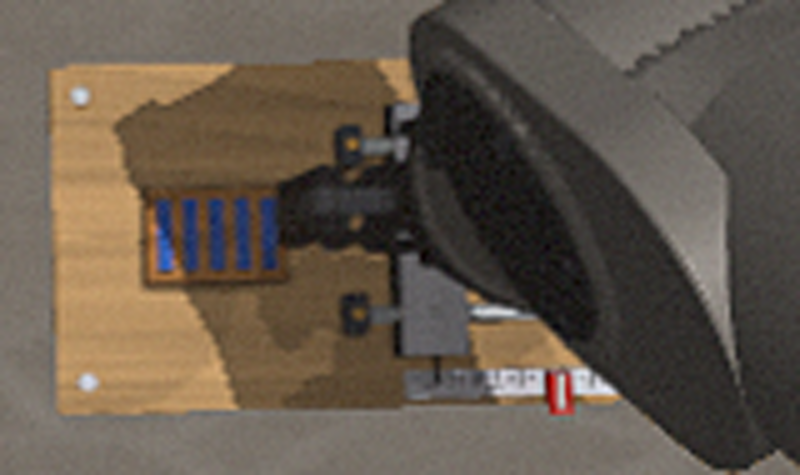

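The jaws straddle the grip. The loaded block measures (0.4966, 0.1743) at its home height, within about 1.5 mm of the recess. Now I'll close.

Call:
{"method": "play_rows", "body": {
  "rows": [
    {"linear":[0,0,0],"delta_rot":[0,0,0]},
    {"linear":[0,0,0],"delta_rot":[0,0,0]},
    {"linear":[0,0,0],"delta_rot":[0,0,0]},
    {"linear":[0,0,0],"delta_rot":[0,0,0]},
    {"linear":[0,0,0],"delta_rot":[0,0,0]},
    {"linear":[0,0,0],"delta_rot":[0,0,0]},
    {"linear":[0,0,0],"delta_rot":[0,0,0]},
    {"linear":[0,0,0],"delta_rot":[0,0,0]},
    {"linear":[0,0,0],"delta_rot":[0,0,0]},
    {"linear":[0,0,0],"delta_rot":[0,0,0]}
  ],
  "fingers": 1
}}

```text
time_s: 14.25
tool_pos: [0.4987, 0.084, 0.0446]
eef_rot: [3.141, 0.014, -0.0]
ft_force: [-2.2, -6.4, 8.2]
width: 0.0126
```

```bash
python3 - <<'E'
from h import *
s=bot.sense();print(s["width"],s["ft_force"],s["tool_pos"])
im=bot.snapshot("side");cv2.imwrite("pics/side11f.png",im[:,:,::-1]);cv2.imwrite("pics/side11.png",cv2.resize(im[150:230,260:370,::-1],None,fx=7,fy=7,interpolation=2))
im=bot.snapshot("top");cv2.imwrite("pics/top11.png",cv2.resize(im[225:260,345:415,::-1],None,fx=11,fy=11,interpolation=2))
E
```

```text
0.012649103842666846 [-2.1704023  -6.44564477  8.22657465] [0.49867493 0.08403861 0.04459025]
```

View pics/side11.png

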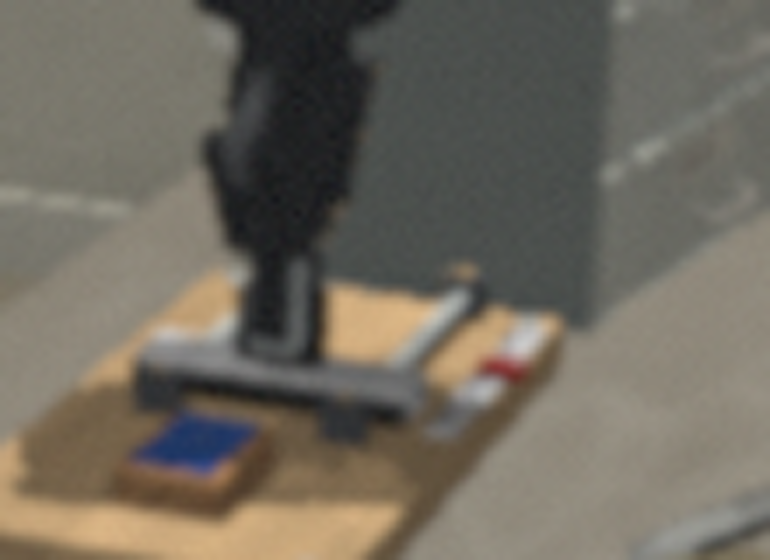

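View pics/top11.png

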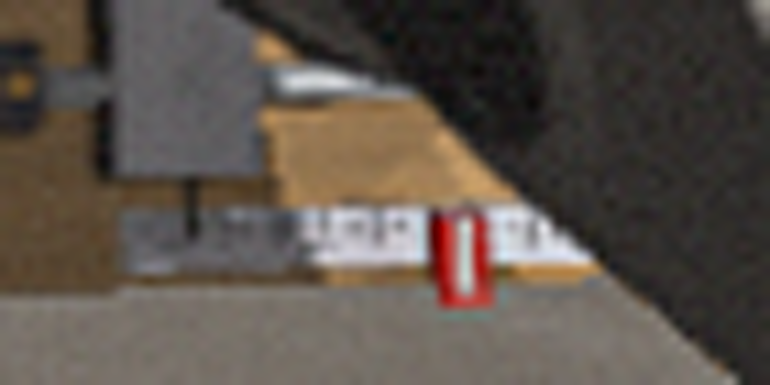

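Gripped at 12.6 mm. The crop shows the pointer at (191,225) and the rider's white line at (463,255), so I can work out the pull.

```bash
python3 - <<'E'
from h import *
P=ray("top",uncrop([(191,225),(463,255),(463,255)],11,345,225),[.034,.030,.033])
print(P); j=np.array([.4985,.099]);a=.0095
d=(P[:,:2]-j); print("jig y",-np.sin(a)*d[:,0]+np.cos(a)*d[:,1], "jig x",np.cos(a)*d[:,0]+np.sin(a)*d[:,1])
# rider in side views: red centroid
im=cv2.imread("pics/side11f.png").astype(float);m=np.zeros(im.shape[:2],bool);m[190:215,310:350]=1
m&=(im[...,2]-im[...,1]>60);y,x=np.nonzero(m);print(x.mean(),y.mean(),len(x),ray("side",[(x.mean(),y.mean())],.028))
E
```

```text
[[0.4354819  0.08341398 0.034     ]
 [0.42923678 0.03025177 0.03      ]
 [0.4291815  0.03103183 0.033     ]]
jig y [-0.01498665 -0.06808714 -0.06730658] jig x [-0.06316332 -0.06991319 -0.06996106]
331.8333333333333 202.33333333333334 6 [[0.4266452  0.03048579 0.028     ]]
```

Call:
{"method": "play_rows", "body": {
  "rows": [
    {"linear":[0,0.3,0],"delta_rot":[0,0,0]},
    {"linear":[0,0.8,0],"delta_rot":[0,0,0]},
    {"linear":[0,1.4,0],"delta_rot":[0,0,0]},
    {"linear":[0,2.0,0],"delta_rot":[0,0,0]},
    {"linear":[0,2.6,0],"delta_rot":[0,0,0]},
    {"linear":[0,3.2,0],"delta_rot":[0,0,0]},
    {"linear":[0,3.8,0],"delta_rot":[0,0,0]},
    {"linear":[0,4.3,0],"delta_rot":[0,0,0]},
    {"linear":[0,4.8,0],"delta_rot":[0,0,0]},
    {"linear":[0,5.1,0],"delta_rot":[0,0,0]},
    {"linear":[0,5.2,0],"delta_rot":[0,0,0]},
    {"linear":[0,5.2,0],"delta_rot":[0,0,0]}
  ]
}}

```text
time_s: 15.55
tool_pos: [0.4993, 0.0343, 0.0446]
eef_rot: [-3.14, -0.017, -0.001]
ft_force: [-2.0, 9.7, 4.7]
width: 0.013
```

```bash
python3 - <<'E'
from h import *
s=bot.sense();print(s["width"],s["ft_force"],s["tool_pos"])
im=bot.snapshot("side");cv2.imwrite("pics/side12f.png",im[:,:,::-1]);cv2.imwrite("pics/side12.png",cv2.resize(im[180:230,280:360,::-1],None,fx=10,fy=10,interpolation=2))
im=bot.snapshot("top");cv2.imwrite("pics/top12f.png",im[:,:,::-1]);cv2.imwrite("pics/top12.png",cv2.resize(im[225:260,345:415,::-1],None,fx=11,fy=11,interpolation=2))
E
```

```text
0.01298424026475001 [-1.98583075  9.69386303  4.68485492] [0.49927696 0.03433598 0.04459453]
```

View pics/side12.png

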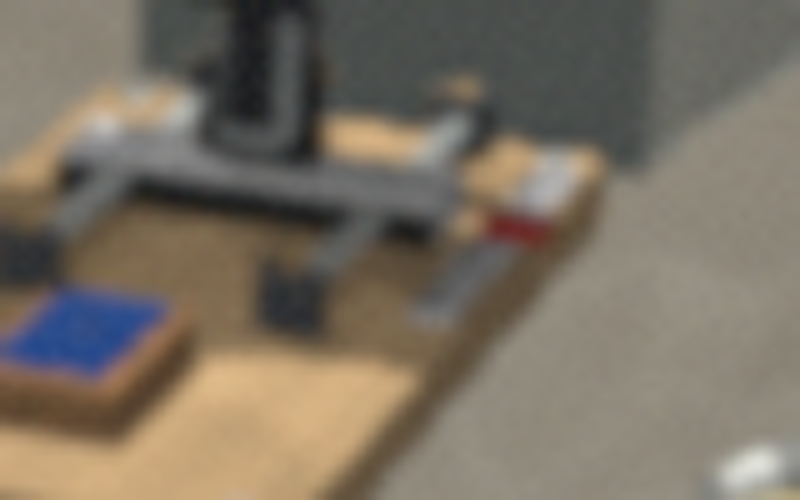

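View pics/top12.png

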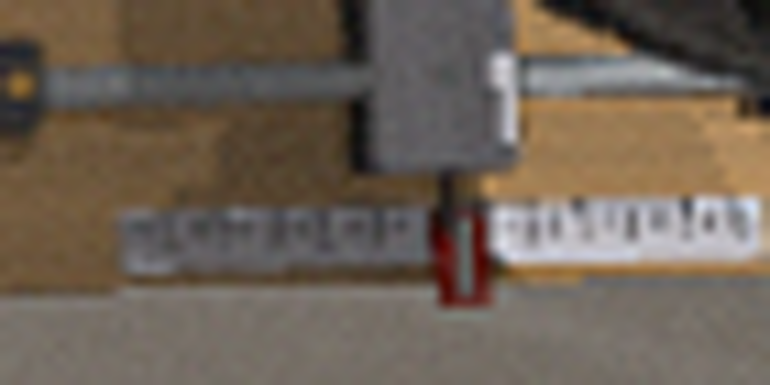

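The pointer is at column 448 and the rider's white line at 463, so it is about 2.5–3 mm short. The tool has travelled 49.7 of the predicted 52.7 mm, which agrees. I'll go 3 mm further.

Call:
{"method": "play_rows", "body": {
  "rows": [
    {"linear":[0,0.1,0],"delta_rot":[0,0,0]},
    {"linear":[0,0.2,0],"delta_rot":[0,0,0]},
    {"linear":[0,0.3,0],"delta_rot":[0,0,0]},
    {"linear":[0,0.3,0],"delta_rot":[0,0,0]},
    {"linear":[0,0.3,0],"delta_rot":[0,0,0]},
    {"linear":[0,0.3,0],"delta_rot":[0,0,0]},
    {"linear":[0,0.3,0],"delta_rot":[0,0,0]},
    {"linear":[0,0.3,0],"delta_rot":[0,0,0]}
  ]
}}

```text
time_s: 16.45
tool_pos: [0.4993, 0.0316, 0.0446]
eef_rot: [-3.14, -0.017, -0.001]
ft_force: [-1.9, 9.0, 4.2]
width: 0.0129
```

```bash
python3 - <<'E'
from h import *
s=bot.sense();print(s["width"],s["ft_force"],s["tool_pos"],s["qd"])
im=bot.snapshot("side");cv2.imwrite("pics/side13f.png",im[:,:,::-1])
im=bot.snapshot("top");cv2.imwrite("pics/top13f.png",im[:,:,::-1]);cv2.imwrite("pics/top13.png",cv2.resize(im[225:260,365:405,::-1],None,fx=16,fy=16,interpolation=2))
im=im.astype(float);m=np.zeros(im.shape[:2],bool);m[195:240,290:345]=1
m&=(im[...,2]-im[...,0]>15);y,x=np.nonzero(m);print(ray("top",[(x.mean(),y.mean())],.038))
E
```

```text
0.012924947293274319 [-1.92064095  9.02630585  4.19846841] [0.49932998 0.03156992 0.04459949] [ 0.00201512 -0.0006767   0.00067864 -0.00271366  0.00091422 -0.00122075
 -0.00185718]
[[0.49680238 0.17505959 0.038     ]]
```

View pics/top13.png

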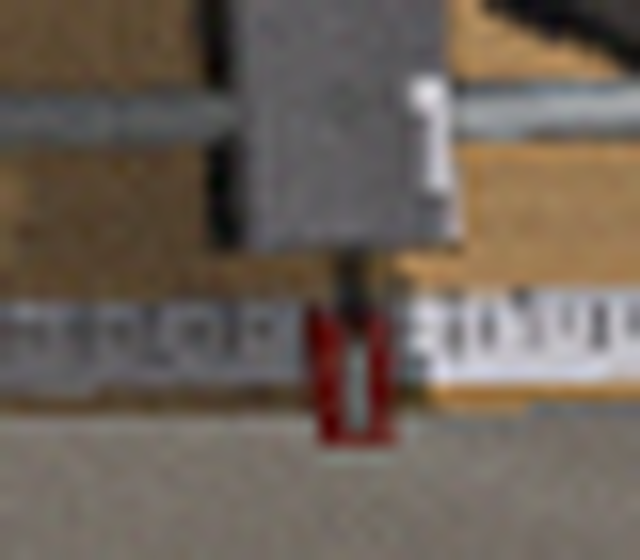

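View pics/side13f.png

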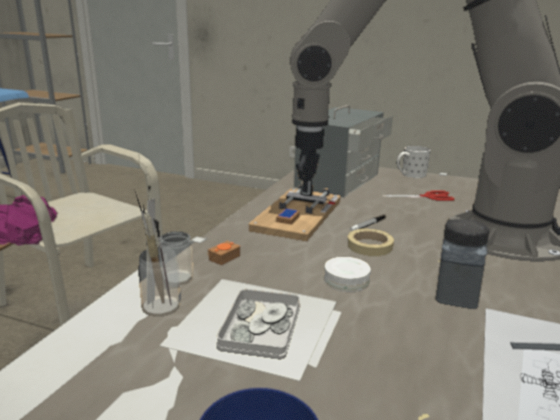

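```bash
python3 - <<'E'
from h import *
P=ray("top",uncrop([(351,285),(357,385),(357,385)],16,365,225),[.034,.030,.033])
a=.0095;d=P[:,:2]-[.4985,.099];print(P,-np.sin(a)*d[:,0]+np.cos(a)*d[:,1])
E
```

```text
[[0.44052202 0.03122283 0.034     ]
 [0.42739929 0.02988008 0.03      ]
 [0.42734995 0.03066134 0.033     ]] [-0.06722333 -0.06844136 -0.06765966]
```

The pointer is on the white line, still 0.4–1.2 mm short. I'll nudge it 0.7 mm, hold, and then hand in.

Call:
{"method": "play_rows", "body": {
  "rows": [
    {"linear":[0,0.07,0],"delta_rot":[0,0,0]},
    {"linear":[0,0.07,0],"delta_rot":[0,0,0]},
    {"linear":[0,0.07,0],"delta_rot":[0,0,0]},
    {"linear":[0,0.07,0],"delta_rot":[0,0,0]},
    {"linear":[0,0.07,0],"delta_rot":[0,0,0]},
    {"linear":[0,0.07,0],"delta_rot":[0,0,0]},
    {"linear":[0,0.07,0],"delta_rot":[0,0,0]},
    {"linear":[0,0.07,0],"delta_rot":[0,0,0]}
  ]
}}

```text
time_s: 17.35
tool_pos: [0.4993, 0.0309, 0.0446]
eef_rot: [-3.14, -0.018, -0.001]
ft_force: [-1.8, 9.5, 4.5]
width: 0.0127
```

```bash
python3 - <<'E'
from h import *
s=bot.sense();print(s["width"],s["ft_force"],s["tool_pos"])
im=bot.snapshot("top");cv2.imwrite("pics/top14f.png",im[:,:,::-1]);cv2.imwrite("pics/top14.png",cv2.resize(im[225:260,365:405,::-1],None,fx=16,fy=16,interpolation=2))
E
```

```text
0.012723748746103056 [-1.75486065  9.45998243  4.53163465] [0.49932473 0.03090173 0.04459158]
```

View pics/top14.png

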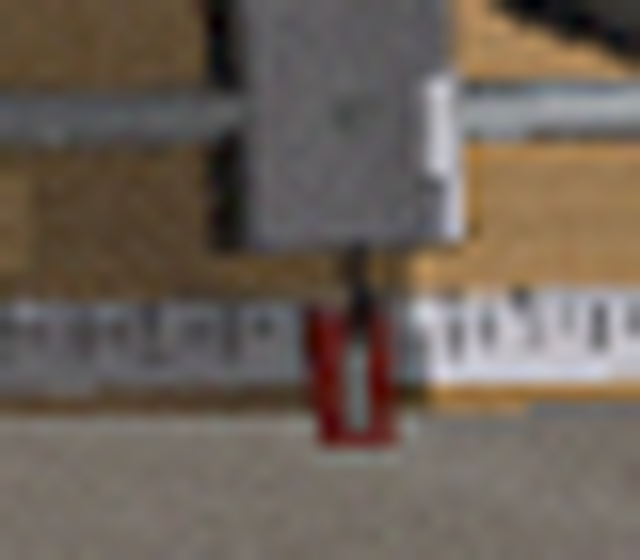

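View pics/top14f.png

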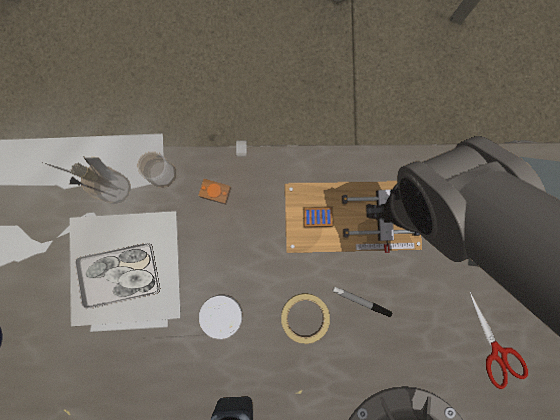

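The pointer (column 357) lines up with the white line (357). The loaded block is in the recess at (319,217), and the orange block and jar are where they started. I'll hand in.

```bash
python3 - <<'E'
from cell import bot
print(bot.job_done())
E
```

```text
the job is handed in; nothing more can be done
None
```

I loaded the blue-barred block, pulled the paper stop to the red rider and handed the job in at about 17.5 s of 56 s, still holding the stop. No verdict was given.

- **Block:** it was pressed onto the recess floor with up to 42 N, at the tool height I expected, then let go. The last measurement put it at (0.497, 0.175), within about 1.5 mm of the recess centre.
- **Paper stop:** the tool travelled about 53 mm. The pointer sits on the rider's white line in the last enlarged top view, to within about 1 mm. The wrist force along the pull was about 9.5 N, which is within a newton or so of the spring force expected for that pull.
- **Bystanders:** the orange block and the jar look unmoved in the last top view.
- **Checks that disagreed:** an early side-camera check of the block's position, before the grasp, was about 8 mm off along y because the picture was blurred. I used the top camera instead. One move call was refused for a missing field, and nothing moved.

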